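# Run the clamp nut onto its stud

## Task

Set the big loose hex nut upright on the stud of the strap clamp so that it rests on top of the thread (should it slip straight in, lift it off and set it again a little turned), and turn it gently backward, counter-clockwise from above, until it drops into the thread start. Then turn it forward to run it down until the strap grips the little gauge block snugly, and let go. Never force the nut or overtighten it, and leave the other things on the bench as they are.

Things in the scene. Friction and masses are not known exactly. Their poses are not given: they have to be found in the camera images.
- nut: Loose steel hex nut, 54 mm across flats, 62 across corners, 37 mm tall, about 120 g, standing bore upright, right side up. Origin: centre of its underside, z up the bore, +x square to a flat. Bore 41 mm wide, narrowed to a 28 mm guide hole in its top 8 mm; three 3.5 mm thick thread pins point inward at 0, 120, 240 degrees from +x, middles 9 mm above the underside, tips 14 mm from the axis.
- fixture: Strap clamp fixed to the bench: dark steel base plate 84 x 136 x 12 mm, long side along its y. Origin: centre of the underside, z up. A greased steel stud stands on its z axis, with a heel block on the +y side and the gauge block on a springy black seat on the -y side, both under the strap. The stud does not turn; which way its thread starts face varies and is not told by this pose.
- strap: Flat steel strap 58 x 108 x 8 mm round the stud, long side along the fixture's y. Origin: centre of its underside, 34 mm above the bench when up on its spring, 3 mm clear of the gauge block; 31 mm when it meets the block; the block's seat then gives about 1 mm per 5 N. The nut presses it down.
- block: Ground steel gauge block 9 x 30 x 14 mm lying loose on the springy seat (top 17 mm above the bench) under the strap's -y end, about 50 mm from the stud. Origin: centre of its underside. Stays where it is; it sinks 1 to 2 mm when clamped.
- beaker: Bystander: small glass beaker, 45 mm wide, 57 mm tall; origin at the centre of its underside.
- screwdriver: Bystander: screwdriver lying flat, 152 mm long, 21 mm thick; origin at the centre of its underside.
- tweezers: Bystander: steel tweezers lying flat, 126 mm long, 10 mm high; origin at the centre of the underside.
- stud_top (a point): Top of the stud, 97 mm above the bench. The nose tapers from 14 mm wide here to the 25 mm core 8 mm below. Lower down a right-hand three-start thread, 37 mm over its ridges: a nut goes down 27 mm per full clockwise turn, with about 2.5 mm play up and down, and stays where it is left.
- thread_top (a point): On the stud's axis, 61.4 mm up: height of the thread's three flat lands (98 degrees each; 22 degree gaps between are the thread starts). With its pins on the lands the nut's underside is at 54 mm. A tooth to 64 mm at each land's clockwise end stops it turning forward; turned backward, at most about 110 degrees, a nut free to fall drops 7 to 9 mm into the gaps, then meets the gaps' far walls.
- clamped (a point): On the stud's axis, 38 mm up: the nut's underside when it clamps snugly (37 to 38.5 mm). After the drop it is at about 46 mm; turned clockwise it meets the strap at 42 mm and the strap meets the block at 39 mm, some 110 to 150 degrees after the drop. Turning takes almost no torque at first, 0.03 to 0.06 Nm against the strap's spring, about 0.07 to 0.13 Nm when snug, over 0.2 when too tight.
- shield (a point): Middle of the top of the clear glass draft shield on the balance to the left of the clamp (hard to see; keep clear of it): a closed box 210 mm along world x, 180 mm along y, its lid knob reaching 253 mm above the bench. The balance's low front part, up to 75 mm high, reaches about 220 mm from this point toward the robot.
Things that resemble listed ones, but are neither listed nor needed, are in the scene too. Leave any blue, purple or red look-alike of the nut alone.

How it is judged:
By the outcome, as a careful person would: the job done as asked, in the order asked, and still so for the second after the job is handed in, with the robot touching nothing.
It also fails if it takes over 64 s, if anything falls off the work surface, if the arm or the gripper's body presses on something with over 40 N, if the wrist force passes 120 N, or if a joint passes its speed limit or range.

## Robot

A 6-joint arm with a two-finger parallel gripper is mounted at the origin on a cart in front of the work surface, level with it; the furniture and walls round the work are solid. World frame = base frame: x ahead of the robot, y to its left, z up, the work surface at z = 0. Lengths are in m, angles in rad, forces in N, time in s.
With the tool pointing down it reaches from about 0.35 to 0.775 m from the base axis. Payload 7.3 kg.
Tool frame: the origin (TCP) lies between the finger pads; the fingertips stand 17 mm ahead of it and the grasp point (between the pads) lies 2 mm behind it; z points along the fingers, y is the direction in which the jaws open and shut (so a half turn about z gives the same grasp; the last joint's range is limited). The gripper opens to 92 mm and grips with 3 to 60 N. Pads are 19 mm wide; open, the fingers measure 130 mm over their backs; the gripper's body (75 mm by 190 mm) begins 47 mm behind the grasp point.
Start: joints at [1.186, 0.342, 1.524, -0, 1.275, -0.146], TCP at [0.124, 0.51, 0.244] pointing down, gripper open.
Joint ranges: [-2.53, 2.53], [-0.77, 2.02], [0.04, 2.7], [-1, 4.14], [0.28, 2.66], [-3.11, 3.11]. Speed limits (rad/s): [2.57, 2.57, 3.14, 3.14, 3.14, 3.14].

## Interface

Orientations are given as [roll, pitch, yaw] about the fixed x, y, z axes, in that order (R = Rz(yaw) Ry(pitch) Rx(roll)).
In Python, from cell import sensors, vision, hand_in gives the robot as it stands.
- The arm moves only by the tool step_arm, never from a script. Its argument "series" is a list of rows, each a list of 5 numbers: the opening, from 0 (shut) to 1 (fully open), then the shift along the world's x, y, z each as a share of 25 mm, from -1 to 1, then the turn about the world's z as a share of 0.08 rad, from -1 to 1. A call has 1 to 12 rows; each row shifts and turns the commanded pose from where the row before left it; what a row does not reach is not made up. A row lasts 1/10 s, in which the tool goes at most 50 mm and 8.59 degrees, less where a joint would pass 70% of its speed; a pose out of reach is approached as far as the arm can. A call with a number of a shift or a turn outside -1 to 1 is refused whole. A call with a gripper value outside its range is refused whole. The fingers move at their own pace and stop on an object; "squeeze" is the grip in N (left out, the last holds). Time passes only in rows, so rows that do not move let the fingers close. It gives the time, the measured TCP pose, the force and the opening at its end, in the units of the state.
- sensors.observe(): the state, without advancing time (a new reading comes with each control period).
- vision.read_camera(name): name is "side" or "top" or "wrist"; returns a dict with "pixels" (400x640x3 uint8, blue, green, red), "range_z" (400x640 float32, m along the optical axis (not along the pixel's ray), 0 where there is no reading), "camera_matrix" (3x3 intrinsics, pixels), "pose" (4x4, takes a point from camera to world coordinates). Camera axes: x right, y down, z forward; pixel columns grow to the right and rows downward; lengths in m; the calibration is good to about 2 mm. A picture is of the moment at which its call begins.
- hand_in(): hands the job in, once; it reports no verdict.
The state is a dict: "time": time; "qpos": joint angles; "qvel": joint speeds; "joint_efforts": joint torques, N m; "tool_pos": TCP position; "tool_rot": TCP orientation; "contact_force": force on the tool from outside, world axes, zero at the start; "torque": the same for the moment, N m; "opening": finger opening in m.
Only numpy, scipy, OpenCV 4.12 (cv2) and the standard library are available. Lean on these libraries where they do the work, as an engineer would, in place of code of your own. Each camera call takes 0.05 s, during which the arm holds its last target.

## Working session

There is one attempt and no reset: what is moved stays moved. The work goes in short steps, Python scripts to look and compute and a tool call to move; the robot and the scene stay as the last step left them, time stands still between calls to the robot, and variables do not carry over. Pictures are saved under pics/ and viewed, and the job is handed in when it is done.

Besides the shell and the picture viewer there is one more tool, called after "Call:" as a command line: name --pt "numbers of a row" for each row, then --argument value for the rest. step_arm: Moves the arm, as the interface text tells. Its arguments: {"type":"object","properties":{"series":{"type":"array","items":{"type":"array","items":{"type":"number","minimum":-1,"maximum":1}}},"squeeze":{"type":"number"}},"required":["series"]}

```bash
ls; mkdir -p pics; python3 - <<'E'
from cell import sensors, vision
import cv2,numpy as np
print(sensors.observe())
for n in ("side","top","wrist"):
    c=vision.read_camera(n); cv2.imwrite(f"pics/{n}0.png",c["pixels"]); np.savez(f"pics/{n}0.npz",**c)
    print(n,c["camera_matrix"].round(1).tolist(),c["pose"].round(3).tolist())
E
```

```text
pics
{'time': 0.0, 'qpos': array([ 1.18599664e+00,  3.42692553e-01,  1.52503149e+00,  4.05231816e-05,
        1.27539842e+00, -1.46002888e-01]), 'qvel': array([ 1.18698689e-03,  1.15341008e-03,  7.37966963e-05, -1.29975373e-03,
       -5.67470265e-04, -1.39084327e-03]), 'joint_efforts': array([-3.14545950e-04, -4.31237483e+01, -2.44217420e+01,  7.16686388e-02,
        5.59272605e-02, -9.94235324e-05]), 'tool_pos': array([0.12400179, 0.50974741, 0.24305556]), 'tool_rot': array([-3.14008476e+00, -2.60901430e-04,  2.90278383e+00]), 'contact_force': array([0.8003096 , 0.00266697, 0.58589868]), 'torque': array([-0.01939738, -0.08091655, -0.02309343]), 'opening': 0.09165733808009495}
side [[419.4, 0.0, 318.0], [0.0, 419.4, 197.4], [0.0, 0.0, 1.0]] [[-0.987, -0.059, 0.146, 0.355], [-0.157, 0.446, -0.881, 0.836], [-0.013, -0.893, -0.45, 0.694], [0.0, 0.0, 0.0, 1.0]]
top [[395.0, 0.0, 320.1], [0.0, 395.0, 200.4], [0.0, 0.0, 1.0]] [[-0.006, -0.991, 0.135, 0.358], [-1.0, 0.007, 0.009, -0.232], [-0.01, -0.135, -0.991, 1.462], [0.0, 0.0, 0.0, 1.0]]
wrist [[333.7, 0.0, 318.2], [0.0, 333.7, 206.2], [0.0, 0.0, 1.0]] [[0.236, 0.936, 0.261, 0.054], [0.972, -0.227, -0.065, 0.526], [-0.002, 0.269, -0.963, 0.383], [0.0, 0.0, 0.0, 1.0]]
```

View pics/side0.png

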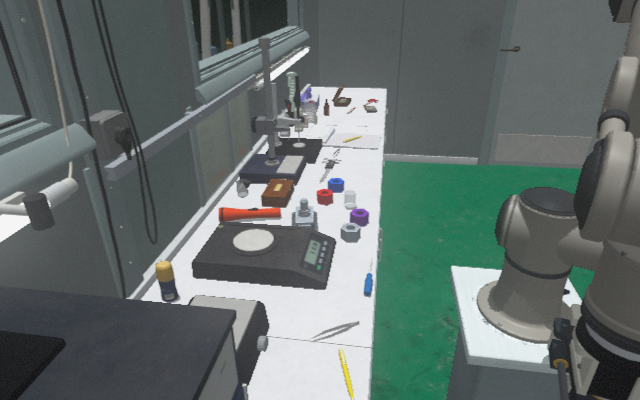

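View pics/top0.png

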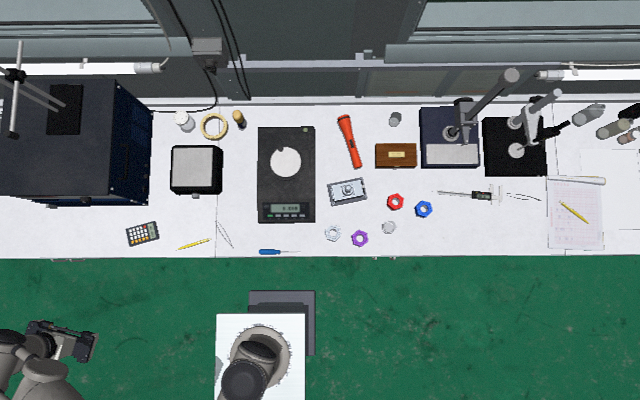

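View pics/wrist0.png

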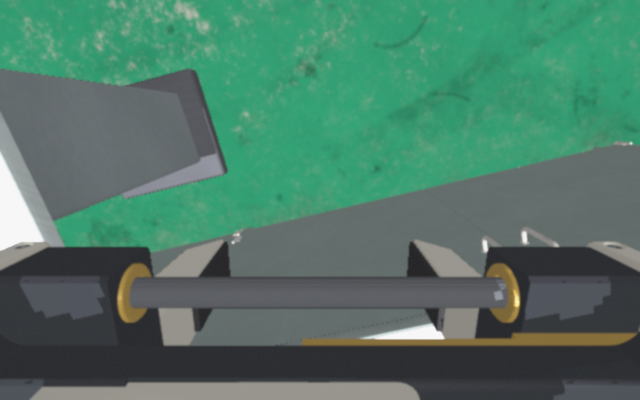

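Candidates for the nut in the top view are steel at (333,233), purple at (360,238), red at (396,201), blue at (424,209), and a round glass thing at (389,227) that should be the beaker. By the description it's the steel one, so I'll check that in a close crop.

```bash
python3 - <<'E'
import cv2,numpy as np
t=cv2.imread("pics/top0.png")[165:255,290:410]; cv2.imwrite("pics/topc.png",cv2.resize(t,None,fx=6,fy=6,interpolation=cv2.INTER_CUBIC))
t=cv2.imread("pics/side0.png")[170:250,280:380]; cv2.imwrite("pics/sidec.png",cv2.resize(t,None,fx=7,fy=7,interpolation=cv2.INTER_CUBIC))
E
```

```text
(no output)
```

View pics/topc.png

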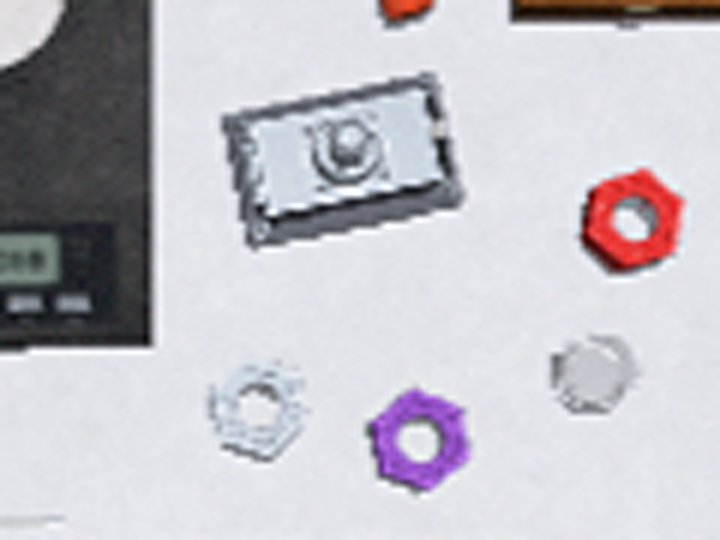

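View pics/sidec.png

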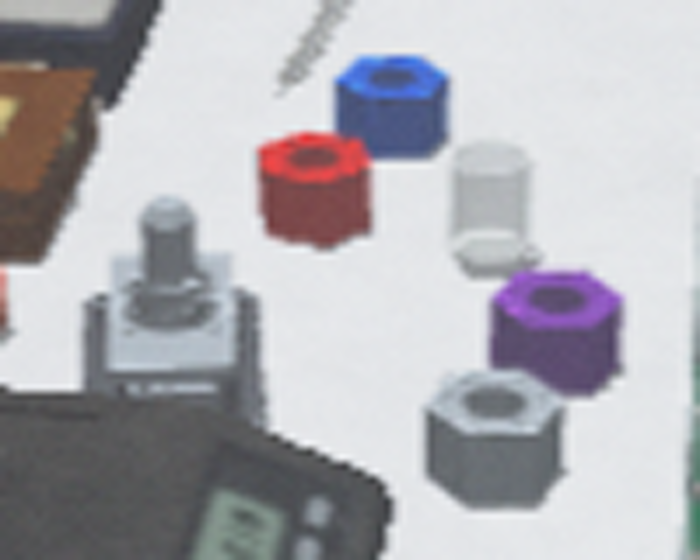

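```bash
cat > h.py <<'E'
import numpy as np,cv2
def ray(c,u,v,z):
    K=c["camera_matrix"];P=c["pose"]
    d=P[:3,:3]@np.linalg.inv(K)@np.array([u,v,1.]);o=P[:3,3]
    return o+d*(z-o[2])/d[2]
def proj(c,p):
    P=c["pose"];q=P[:3,:3].T@(np.array(p)-P[:3,3]);q=c["camera_matrix"]@q
    return q[:2]/q[2]
def load(n): return dict(np.load(f"pics/{n}.npz"))
E
python3 - <<'E'
from h import *
t=load("top0");s=load("side0")
f=lambda n,u,v,z,c=t:print(n,ray(c,u,v,z).round(4))
cr=lambda x,y:(290+x/6,165+y/6)
cs=lambda x,y:(280+x/7,170+y/7)
f("nut",*cr(257,406),.037)
f("nut side",*cs(497,400),.037,s)
f("purple",*cr(420,439),.037)
f("red",*cr(632,221),.037)
f("beaker",*cr(597,372),.05)
f("stud top",*cr(348,140),.097)
f("stud top s",*cs(167,210),.097,s)
for x,y in ((228,118),(432,78),(462,198),(255,240)): f("plate",*cr(x,y),.012)
for u,v in ((258,127),(313,127),(315,222),(258,223)): f("bal",u,v,.07)
f("pan",286,163,.08)
E
```

```text
nut [ 0.4355 -0.2644  0.037 ]
nut side [ 0.4368 -0.2659  0.037 ]
purple [ 0.4152 -0.3618  0.037 ]
red [ 0.5458 -0.4927  0.037 ]
beaker [ 0.4537 -0.4666  0.05  ]
stud top [ 0.5869 -0.3178  0.097 ]
stud top s [ 0.5899 -0.3106  0.097 ]
plate [ 0.6155 -0.2489  0.012 ]
plate [ 0.6397 -0.376   0.012 ]
plate [ 0.5642 -0.3929  0.012 ]
plate [ 0.539  -0.2649  0.012 ]
bal [0.8212 0.0058 0.07  ]
bal [ 0.8193 -0.1954  0.07  ]
bal [ 0.4718 -0.2011  0.07  ]
bal [0.4696 0.0005 0.07  ]
pan [ 0.6834 -0.0984  0.08  ]
```

The crop confirms it: the steel nut at top-view (333,233) is uncoloured and sits in front of the clamp. In the side view it is at (351,228). I'll go above it for a wrist view, passing in front of the balance.

Call:
step_arm --pt "1 0.94 -1 0 0" --pt "1 0.94 -1 0 0" --pt "1 0.94 -1 0 0" --pt "1 0.94 -1 0 0" --pt "1 0.94 -1 0 0" --pt "1 0.94 -1 0 0" --pt "1 0.94 -1 0 0" --pt "1 0.94 -1 0 0" --pt "1 0.94 -1 0 0" --pt "1 0.94 -1 0 0" --squeeze 10

```text
time: 1.15
tool_pos: [0.3598, 0.2589, 0.2436]
tool_rot: [-3.142, -0.0, 2.903]
contact_force: [0.2, 0.4, 0.6]
opening: 0.0915
```

Call:
step_arm --pt "1 0.15 -1 0 0" --pt "1 0.15 -1 0 0" --pt "1 0.15 -1 0 0" --pt "1 0.15 -1 0 0" --pt "1 0.15 -1 0 0" --pt "1 0.15 -1 0 0" --pt "1 0.15 -1 0 0" --pt "1 0.15 -1 0 0" --pt "1 0.15 -1 0 0" --pt "1 0.15 -1 0 0" --pt "1 0.15 -1 0 0"

```text
time: 2.25
tool_pos: [0.4003, -0.0159, 0.2436]
tool_rot: [3.141, -0.0, 2.903]
contact_force: [-0.7, -0.0, 0.3]
opening: 0.0916
```

Call:
step_arm --pt "1 0.15 -1 0 0" --pt "1 0.15 -1 0 0" --pt "1 0.15 -1 0 0" --pt "1 0.15 -1 0 0" --pt "1 0.15 -1 0 0" --pt "1 0.15 -1 0 0" --pt "1 0.15 -1 0 0" --pt "1 0.15 -1 0 0" --pt "1 0.15 -1 0 0" --pt "1 0.15 -1 0 0" --pt "1 0 0 0 0"

```text
time: 3.35
tool_pos: [0.438, -0.2673, 0.2432]
tool_rot: [-3.141, -0.0, 2.9]
contact_force: [-0.7, -0.5, -0.4]
opening: 0.0918
```

```bash
cat > look.py <<'E'
import sys,cv2,numpy as np
from cell import sensors, vision
n,out=sys.argv[1:3]
c=vision.read_camera(n); cv2.imwrite(f"pics/{out}.png",c["pixels"]); np.savez(f"pics/{out}.npz",**c)
o=sensors.observe(); print({k:np.round(o[k],4).tolist() for k in("time","qpos","tool_pos","tool_rot","contact_force","torque","opening")})
E
python3 look.py wrist w1
```

```text
{'time': 3.4, 'qpos': [-0.6955, 0.3194, 1.5591, 0.0002, 1.2642, -2.0256], 'tool_pos': [0.4377, -0.2657, 0.2431], 'tool_rot': [3.1409, -0.0009, 2.9008], 'contact_force': [-0.0212, -0.0211, -0.1967], 'torque': [0.0354, -0.0085, -0.0539], 'opening': 0.0917}
```

View pics/w1.png

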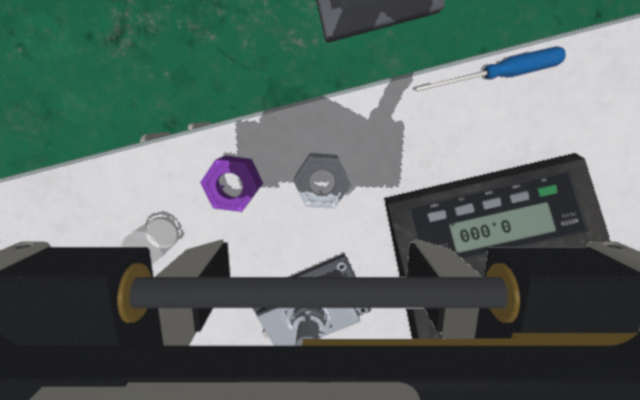

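The wrist view has the steel nut at (322,180), the purple one at (231,184), the stud at (308,325) and the balance on the right. Next I'll measure the nut's top face.

```bash
cat >> h.py <<'E'
def cloud(c):
    d=c["range_z"];K=c["camera_matrix"];v,u=np.indices(d.shape)
    p=np.stack([(u-K[0,2])/K[0,0]*d,(v-K[1,2])/K[1,1]*d,d],-1)
    return p@c["pose"][:3,:3].T+c["pose"][:3,3]
def hexfit(m):
    "flat direction(deg mod 60), centre(px), width profile from binary mask points"
    h=cv2.convexHull(m.astype(np.float32))[:,0]
    best=None
    for a in np.arange(0,60,.5):
        w=[]
        mids=[]
        for k in range(3):
            t=np.radians(a+60*k);n=np.array([np.cos(t),np.sin(t)]);q=h@n
            w.append(q.max()-q.min());mids.append((q.max()+q.min())/2)
        if best is None or sum(w)<best[0]:
            N=np.array([[np.cos(np.radians(a+60*k)),np.sin(np.radians(a+60*k))] for k in range(3)])
            best=(sum(w),a,np.linalg.lstsq(N,np.array(mids),rcond=None)[0],w)
    return best
E
python3 - <<'E'
from h import *
c=load("w1");P=cloud(c);d=c["range_z"]
q=P[180:182,290:360:8];print(P[130:230:8,322,2].round(3), P[150:200:6,310].round(3).tolist()[:3])
m=(P[...,2]>.03)&(P[...,2]<.045)&(d>0)
m[:, :285]=0;m[:,360:]=0;m[:140]=0;m[220:]=0
pts=P[m][:,:2];print(len(pts),np.median(P[m][:,2]))
b=hexfit(pts*1000);print("all",b[1],b[2].round(1),np.round(b[3],1))
cv2.imwrite("pics/w1c.png",cv2.resize(c["pixels"][140:220,280:370],None,fx=7,fy=7,interpolation=cv2.INTER_CUBIC))
cv2.imwrite("pics/w1m.png",cv2.resize(m[140:220,280:370].astype(np.uint8)*255,None,fx=7,fy=7))
E
```

```text
[-0.001 -0.002 -0.001  0.006  0.037 -0.001 -0.    -0.002  0.009  0.036
 -0.002 -0.002 -0.   ] [[0.405, -0.27, -0.001], [0.408, -0.27, 0.031], [0.413, -0.271, 0.037]]
1717 0.03589039578559067
all 42.0 [ 437.7 -264.5] [54.  54.  54.3]
```

View pics/w1c.png

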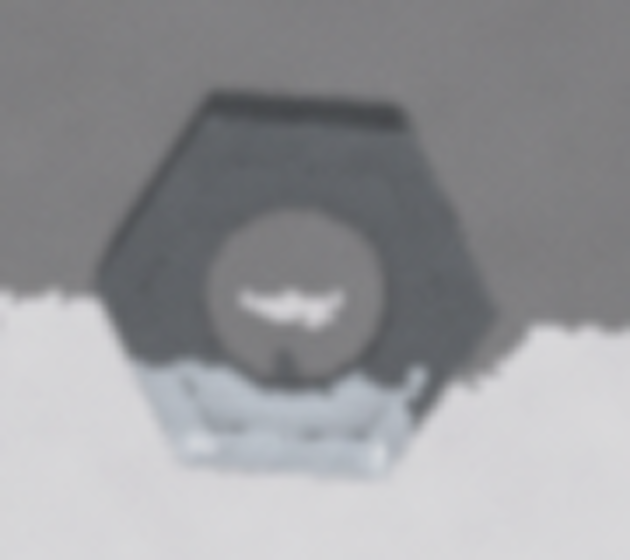

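View pics/w1m.png

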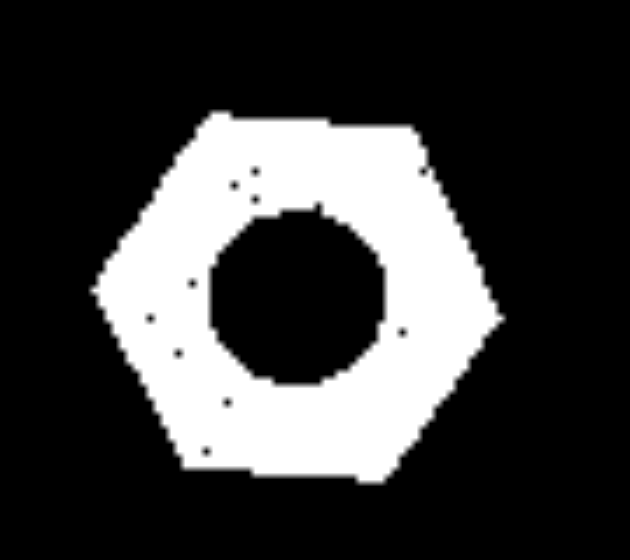

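Nut centre is (0.438, -0.2645), with flat normals at 42/102/162° and a pin visible at about -18°. Jaw axis 162° (yaw 72°) keeps clear of the balance and the purple nut. I'll turn to that while moving over the stud for one look at the thread starts.

Call:
step_arm --pt "1 0.3 -0.1 0 -1" --pt "1 0.3 -0.1 0 -1" --pt "1 0.3 -0.1 0 -1" --pt "1 0.3 -0.1 0 -1" --pt "1 0.3 -0.1 0 -1" --pt "1 0.3 -0.1 0 -1" --pt "1 0.3 -0.1 0 -1" --pt "1 0.3 -0.1 0 -1" --pt "1 0.3 -0.1 0 -1" --pt "1 0.3 -0.1 0 -1"

```text
time: 4.4
tool_pos: [0.5131, -0.2886, 0.2436]
tool_rot: [-3.142, -0.001, 2.1]
contact_force: [-0.5, -0.5, 0.4]
opening: 0.0919
```

Call:
step_arm --pt "1 0.3 -0.1 0 -1" --pt "1 0.3 -0.1 0 -1" --pt "1 0.3 -0.1 0 -1" --pt "1 0.3 -0.1 0 -1" --pt "1 0.3 -0.1 0 -1" --pt "1 0.3 -0.1 0 -1" --pt "1 0.3 -0.1 0 -1" --pt "1 0.3 -0.1 0 -1" --pt "1 0.3 -0.1 0 -1" --pt "1 0.3 -0.1 0 -1" --pt "1 0 0 0 -0.55" --pt "1 0 0 0 0"

```text
time: 5.6
tool_pos: [0.588, -0.3136, 0.2434]
tool_rot: [-3.141, -0.001, 1.26]
contact_force: [0.4, -0.7, 0.4]
opening: 0.0919
```

```bash
python3 look.py wrist w2; python3 - <<'E'
from h import *
c=load("w2");x,y=proj(c,(.588,-.314,.06)).astype(int);print(x,y)
I=c["pixels"]; y0=max(0,y-75);x0=x-80
cv2.imwrite("pics/w2c.png",cv2.resize(I[y0:y0+130,x0:x0+160],None,fx=5,fy=4.6,interpolation=cv2.INTER_CUBIC))
P=cloud(c);D=c["range_z"]
for lo,hi in((.09,.1),(.057,.066),(.036,.046)):
    m=(P[...,2]>lo)&(P[...,2]<hi)&(D>0)&(np.hypot(P[...,0]-.588,P[...,1]+.314)<(.03 if lo>.05 else .1))
    print(lo,m.sum(),P[m].mean(0), P[m].min(0),P[m].max(0))
    if m.sum()>5: print(cv2.minAreaRect((P[m][:,:2]*1000).astype(np.float32)),cv2.minEnclosingCircle((P[m][:,:2]*1000).astype(np.float32)))
E
```

```text
{'time': 5.65, 'qpos': [-0.6053, 0.6127, 1.0801, 0.0002, 1.4496, -0.2952], 'tool_pos': [0.5879, -0.3138, 0.2436], 'tool_rot': [-3.1408, -0.0004, 1.2607], 'contact_force': [0.5167, 0.2357, 0.7328], 'torque': [-0.1153, 0.0605, 0.0275], 'opening': 0.0919}
318 187
0.09 466 [ 0.59161455 -0.31796484  0.094064  ] [ 0.58001659 -0.33045515  0.09000123] [ 0.60273633 -0.30729109  0.0977433 ]
((591.4423828125, -318.9757995605469), (22.00916290283203, 22.83210563659668), 20.085933685302734) ((591.2544555664062, -318.8949279785156), 11.614798545837402)
0.057 389 [ 0.59351625 -0.31282208  0.06070495] [ 0.57272135 -0.33421077  0.0570202 ] [ 0.60967452 -0.30046648  0.06540641]
((591.6841430664062, -316.47650146484375), (31.919221878051758, 36.634315490722656), 79.66545867919922) ((591.2411499023438, -318.92950439453125), 18.606304168701172)
0.036 4222 [ 0.5913352  -0.31552152  0.04110757] [ 0.55285401 -0.37720276  0.03604388] [ 0.62987577 -0.26068587  0.04591609]
((591.1656494140625, -319.0674133300781), (58.179630279541016, 107.9975814819336), 11.344219207763672) ((591.3648681640625, -318.81988525390625), 60.59610366821289)
```

View pics/w2.png

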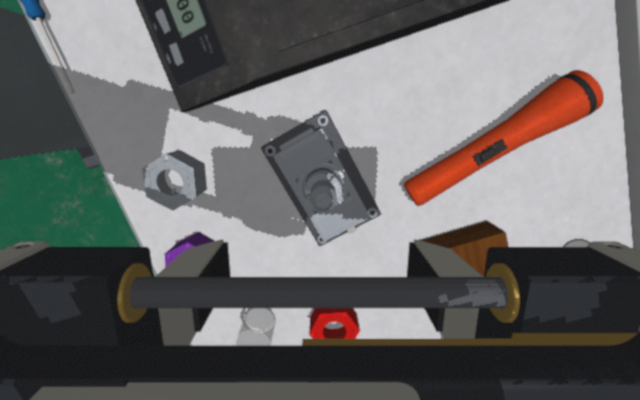

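View pics/w2c.png

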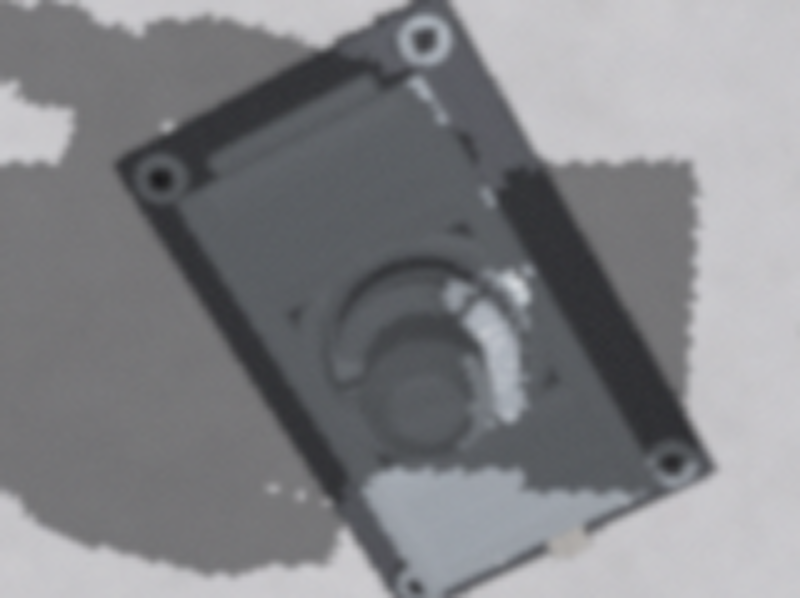

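The depth puts the stud axis at (0.5913, -0.319), and the nose, thread and strap all agree. Now I'll get the land/gap angles from the depth ring.

```bash
python3 - <<'E'
from h import *
c=load("w2");P=cloud(c);D=c["range_z"]
r=np.hypot(P[...,0]-.5913,P[...,1]+.319);a=np.degrees(np.arctan2(P[...,1]+.319,P[...,0]-.5913))%360
for k in range(0,360,6):
    m=(D>0)&(r>.0135)&(r<.0178)&(a>=k)&(a<k+6)&(P[...,2]>.03)
    z=np.sort(P[m][:,2]*1000)
    print(k,m.sum(),z.round(0).astype(int)[::max(1,len(z)//8)] if len(z) else "")
E
```

```text
0 7 [60 60 60 60 61 62 62]
6 8 [59 60 60 61 61 61 61 62]
12 7 [60 61 61 61 61 61 62]
18 6 [60 60 61 61 61 61]
24 8 [59 59 60 60 60 60 61 61]
30 10 [51 52 58 60 60 60 61 61 61 62]
36 7 [51 52 52 53 53 58 60]
42 8 [51 51 52 52 52 52 52 53]
48 6 [52 52 52 52 53 53]
54 6 [44 44 53 62 64 64]
60 9 [60 60 60 62 63 63 63 63 63]
66 5 [59 60 60 60 61]
72 9 [59 59 60 60 60 60 60 61 61]
78 8 [60 60 60 61 61 61 62 62]
84 8 [60 60 60 60 60 61 61 61]
90 8 [47 60 60 61 61 61 61 61]
96 6 [59 59 59 60 61 61]
102 10 [59 60 60 60 60 60 60 61 62 62]
108 6 [60 60 60 61 61 62]
114 8 [59 59 60 61 61 61 61 62]
120 7 [59 60 60 61 61 61 61]
126 6 [60 60 60 60 61 62]
132 8 [60 60 60 61 61 61 61 62]
138 7 [60 60 60 60 61 61 62]
144 4 [60 60 61 61]
150 7 [59 59 60 61 61 61 62]
156 3 [60 60 60]
162 4 [51 52 53 53]
168 8 [52 52 52 52 53 53 54 54]
174 14 [53 53 53 53 55 56 57 58 60 61 62 62 63 65]
180 6 [61 61 63 63 64 64]
186 5 [60 60 61 62 62]
192 5 [60 60 61 61 61]
198 2 [59 60]
204 2 [60 61]
210 0 
216 0 
222 0 
228 0 
234 0 
240 0 
246 0 
252 0 
258 0 
264 0 
270 0 
276 0 
282 0 
288 0 
294 1 [63]
300 2 [60 63]
306 2 [60 61]
312 4 [60 60 61 61]
318 6 [60 60 60 61 61 62]
324 6 [60 60 60 61 61 61]
330 6 [60 60 60 61 61 61]
336 8 [59 60 60 60 61 61 61 62]
342 6 [59 60 61 61 62 62]
348 7 [59 60 60 60 60 61 62]
354 7 [60 60 60 60 60 61 61]
```

The gaps (thread starts) are at about 45°, 165° and 285° with teeth just CCW of each, and the lands between. With the nut kept at its current orientation, its pins at 102/222/342° land mid-land, so about 60° of backward turn is needed. Now I'll pick it.

Call:
step_arm --pt "0.78 -1 0.33 0 0" --pt "0.78 -1 0.33 0 0" --pt "0.78 -1 0.33 0 0" --pt "0.78 -1 0.33 0 0" --pt "0.78 -1 0.33 0 0" --pt "0.78 -1 0.32 0 0" --pt "0.78 0 0 -1 0" --pt "0.78 0 0 -1 0" --pt "0.78 0 0 -1 0" --pt "0.78 0 0 -1 0" --pt "0.78 0 0 -1 0" --pt "0.78 0 0 -1 0"

```text
time: 6.85
tool_pos: [0.4377, -0.265, 0.0931]
tool_rot: [3.141, -0.0, 1.26]
contact_force: [0.1, -0.0, 0.2]
opening: 0.0714
```

Call:
step_arm --pt "0.78 0 0 -0.7 0" --pt "0.78 0 0 0 0"

```text
time: 7.05
tool_pos: [0.4365, -0.2641, 0.0744]
tool_rot: [-3.137, -0.002, 1.26]
contact_force: [-0.9, -0.1, -0.7]
opening: 0.0714
```

```bash
python3 look.py wrist w3; python3 - <<'E'
from h import *
c=load("w3");P=cloud(c);D=c["range_z"]
m=(P[...,2]>.03)&(P[...,2]<.042)&(D>0)&(np.hypot(P[...,0]-.4377,P[...,1]+.2645)<.036)
b=hexfit(P[m][:,:2]*1000);print(m.sum(),np.median(P[m][:,2]),b[1],b[2].round(1),np.round(b[3],1))
E
```

```text
{'time': 7.1, 'qpos': [-0.6945, 0.5201, 1.771, 0.0001, 0.8528, -0.3837], 'tool_pos': [0.4373, -0.2648, 0.0758], 'tool_rot': [-3.1395, -0.0009, 1.2599], 'contact_force': [0.19, 0.1519, 0.4627], 'torque': [-0.1112, 0.0577, 0.0185], 'opening': 0.0715}
5373 0.0358244150644067 42.0 [ 437.5 -264.9] [54.3 54.2 54. ]
```

View pics/w3.png

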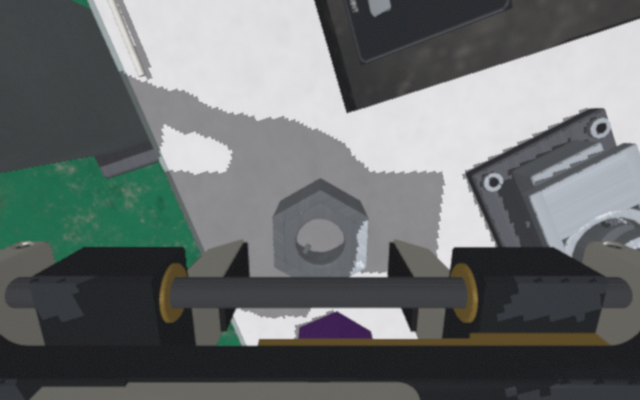

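```bash
python3 - <<'E'
from h import *
for n in("w1","w3"):
    c=load(n)
    for off in(-18,42):
        for k in range(3):
            a=np.radians(off+120*k); print(n,off+120*k,[proj(c,(.4376+r*np.cos(a),-.2647+r*np.sin(a),z)).round(1).tolist() for r,z in((.014,.037),(.014,.009),(.02,.009))])
c=load("w3");cv2.imwrite("pics/w3c.png",cv2.resize(c["pixels"][200:280,275:365],None,fx=7,fy=7,interpolation=cv2.INTER_CUBIC))
P=cloud(c);print(P[245,300:316].round(3).tolist())
E
```

```text
w1 -18 [[320.9, 196.0], [320.7, 190.1], [320.3, 195.2]]
w1 102 [[333.9, 177.4], [332.8, 172.8], [337.6, 170.6]]
w1 222 [[310.9, 175.8], [311.4, 171.3], [307.0, 168.3]]
w1 42 [[332.7, 190.4], [331.7, 184.9], [336.0, 187.8]]
w1 162 [[322.9, 170.0], [322.6, 165.9], [323.0, 160.6]]
w1 282 [[310.0, 188.7], [310.6, 183.4], [305.9, 185.6]]
w3 -18 [[344.8, 243.2], [341.7, 227.1], [350.9, 227.1]]
w3 102 [[307.9, 222.7], [309.3, 209.0], [304.6, 201.1]]
w3 222 [[308.0, 262.5], [309.5, 244.3], [305.0, 251.6]]
w3 42 [[332.9, 222.9], [331.2, 209.1], [336.0, 201.2]]
w3 162 [[295.7, 242.9], [298.6, 226.8], [289.4, 226.8]]
w3 282 [[332.2, 262.7], [330.7, 244.4], [335.1, 251.7]]
[[0.42, -0.276, 0.001], [0.42, -0.277, -0.001], [0.421, -0.276, -0.0], [0.421, -0.277, -0.001], [0.422, -0.277, -0.001], [0.423, -0.277, -0.0], [0.423, -0.277, -0.0], [0.426, -0.274, 0.01], [0.426, -0.274, 0.009], [0.427, -0.274, 0.009], [0.427, -0.275, 0.008], [0.427, -0.279, -0.001], [0.427, -0.278, 0.0], [0.428, -0.279, -0.001], [0.428, -0.28, -0.002], [0.429, -0.28, -0.002]]
```

View pics/w3c.png

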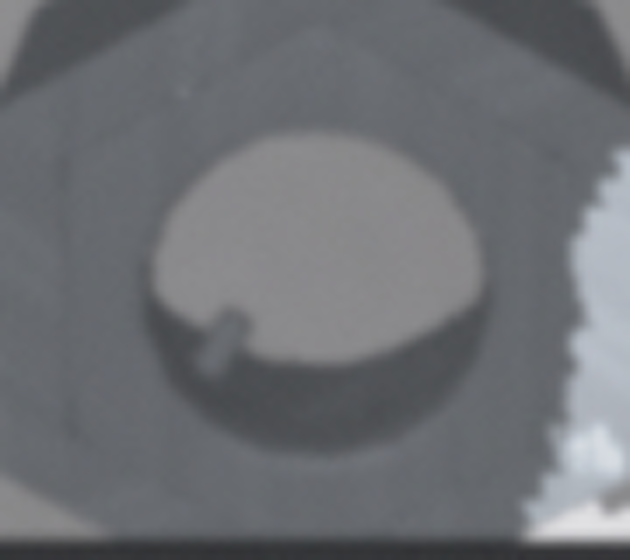

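The pin sits at 222° as predicted (projection (309,244)), so the pins are at -18/102/222°. Descending and gripping.

Call:
step_arm --pt "0.78 0 0 -1 0" --pt "0.78 0 0 -0.83 0" --pt "0.78 0 0 0 0" --pt "0.5 0 0 0 0" --pt "0.5 0 0 0 0" --pt "0.5 0 0 0 0" --pt "0.5 0 0 0 0" --squeeze 15

```text
time: 7.8
tool_pos: [0.4385, -0.2661, 0.0319]
tool_rot: [3.139, 0.001, 1.259]
contact_force: [-1.2, 1.0, 7.0]
opening: 0.054
```

Call:
step_arm --pt "0.5 0 0 0 0" --pt "0.5 0 0 0 0"

```text
time: 8.0
tool_pos: [0.4385, -0.2661, 0.0319]
tool_rot: [3.139, 0.001, 1.259]
contact_force: [-1.4, 0.8, 6.3]
opening: 0.0537
```

```bash
python3 look.py wrist w4
```

```text
{'time': 8.05, 'qpos': [-0.6949, 0.5921, 1.8019, -0.0, 0.7453, -0.3831], 'tool_pos': [0.4385, -0.2661, 0.0319], 'tool_rot': [3.1395, 0.0008, 1.259], 'contact_force': [-0.221, 1.1167, 6.7248], 'torque': [0.0159, 0.3107, 0.0383], 'opening': 0.0542}
```

View pics/w4.png

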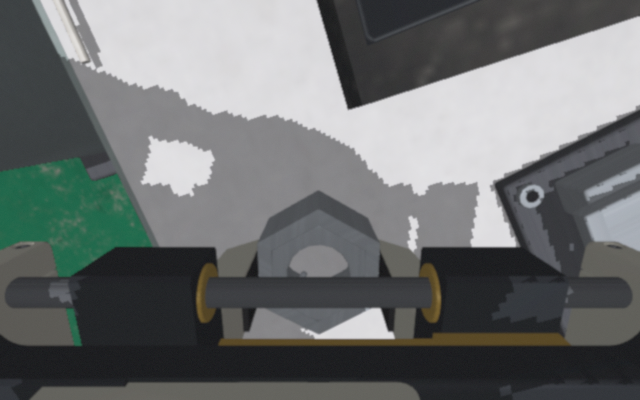

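```bash
python3 look.py side s4;  python3 - <<'E'
import cv2
t=cv2.imread("pics/s4.png")[150:310,240:440]; cv2.imwrite("pics/s4c.png",cv2.resize(t,None,fx=3.7,fy=3.7,interpolation=cv2.INTER_CUBIC))
E
```

```text
{'time': 8.1, 'qpos': [-0.6949, 0.5921, 1.8019, 0.0, 0.7453, -0.3831], 'tool_pos': [0.4385, -0.2661, 0.0319], 'tool_rot': [3.1394, 0.0009, 1.2589], 'contact_force': [-0.068, -0.0471, 6.7622], 'torque': [-0.0168, 0.3541, 0.0271], 'opening': 0.0541}
```

View pics/s4c.png

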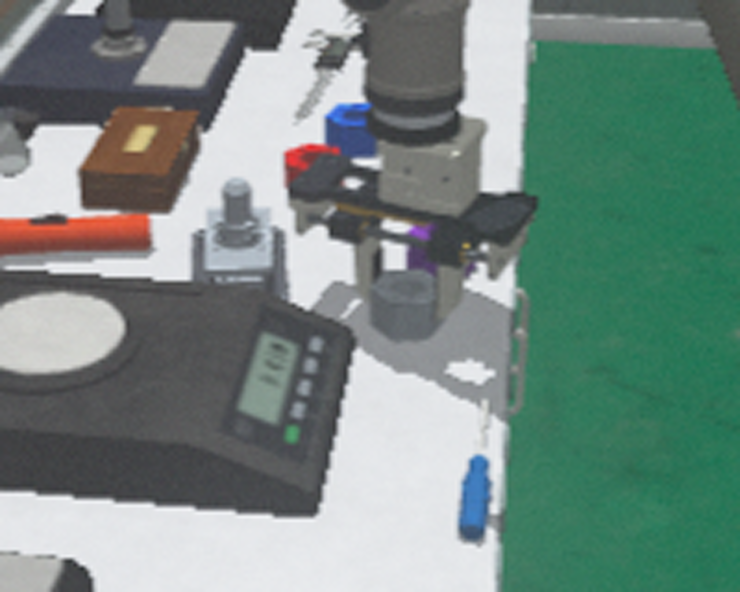

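Clean grasp: opening is 54 mm, nothing is in the way, and the 6.7 N is just the arm's settling pressed onto the bench through the nut. Lifting and carrying it to above the stud.

Call:
step_arm --pt "0.5 0 0 0.5 0" --pt "0.5 0 0 1 0" --pt "0.5 0 0 1 0" --pt "0.5 0 0 1 0" --pt "0.5 0 0 1 0" --pt "0.5 0 0 0.7 0" --pt "0.5 0.8 -0.27 0 0" --pt "0.5 0.8 -0.27 0 0" --pt "0.5 0.8 -0.27 0 0" --pt "0.5 0.8 -0.27 0 0" --pt "0.5 0.8 -0.27 0 0" --pt "0.5 0.8 -0.27 0 0"

```text
time: 9.3
tool_pos: [0.5585, -0.3062, 0.1614]
tool_rot: [3.141, 0.0, 1.259]
contact_force: [0.2, 0.1, -0.5]
opening: 0.0537
```

Call:
step_arm --pt "0.5 0.8 -0.27 0 0" --pt "0.5 0.56 -0.27 0 0" --pt "0.5 0 0 0 0" --pt "0.5 0 0 0 0"

```text
time: 9.7
tool_pos: [0.5914, -0.3193, 0.1607]
tool_rot: [-3.141, -0.0, 1.259]
contact_force: [-0.6, 0.1, -1.7]
opening: 0.0537
```

```bash
python3 look.py wrist w5; python3 - <<'E'
from h import *
c=load("w5");P=cloud(c);D=c["range_z"]
m=(P[...,2]>.145)&(P[...,2]<.168)&(D>0)&(np.hypot(P[...,0]-.591,P[...,1]+.319)<.036)
print(m.sum(),P[m].mean(0),np.percentile(P[m][:,2],[5,50,95]))
b=hexfit(P[m][:,:2]*1000);print(b[1],b[2].round(1),np.round(b[3],1))
E
```

```text
{'time': 9.75, 'qpos': [-0.6091, 0.6794, 1.1864, 0.0, 1.2765, -0.2971], 'tool_pos': [0.5912, -0.3192, 0.1607], 'tool_rot': [-3.1408, -0.0002, 1.2588], 'contact_force': [-1.0097, 0.6464, -0.8011], 'torque': [-0.1222, 0.096, -0.0449], 'opening': 0.0539}
7864 [ 0.59446914 -0.30994475  0.1627311 ] [0.15060929 0.16445396 0.16564255]
42.0 [ 591.5 -318.3] [54.8 54.5 69.5]
```

View pics/w5.png

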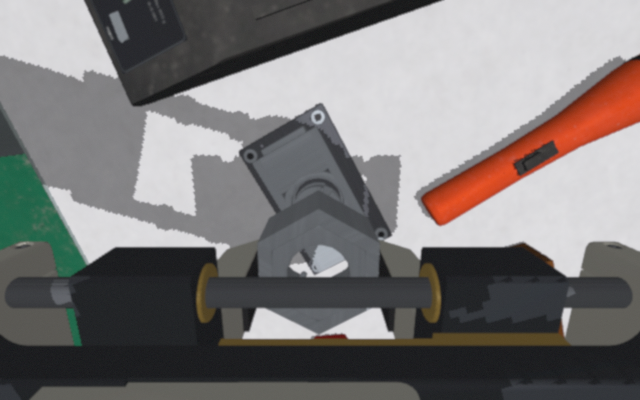

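The nut is centred over the stud within 1 mm. Lowering in stages.

Call:
step_arm --pt "0.5 0 -0.03 -0.5 0" --pt "0.5 0 0 -0.5 0" --pt "0.5 0 0 -0.4 0" --pt "0.5 0 0 -0.3 0" --pt "0.5 0 0 -0.3 0" --pt "0.5 0 0 0 0"

```text
time: 10.35
tool_pos: [0.5913, -0.32, 0.1089]
tool_rot: [-3.139, -0.001, 1.259]
contact_force: [-0.3, 0.0, -1.3]
opening: 0.054
```

Call:
step_arm --pt "0.5 0 0 -0.2 0" --pt "0.5 0 0 -0.2 0" --pt "0.5 0 0 -0.2 0" --pt "0.5 0 0 0 0"

```text
time: 10.75
tool_pos: [0.5915, -0.3201, 0.0946]
tool_rot: [-3.14, -0.0, 1.259]
contact_force: [0.4, 0.7, -2.6]
opening: 0.0539
```

Call:
step_arm --pt "0.5 0 0 -0.1 0" --pt "0.5 0 0 -0.1 0" --pt "0.5 0 0 -0.04 0" --pt "0.5 0 0 -0.04 0" --pt "0.5 0 0 0 0"

```text
time: 11.25
tool_pos: [0.5919, -0.3203, 0.0884]
tool_rot: [-3.142, -0.0, 1.259]
contact_force: [-0.5, 0.1, -1.7]
opening: 0.054
```

Call:
step_arm --pt "0.5 0 0 -0.04 0" --pt "0.5 0 0 -0.04 0" --pt "0.5 0 0 0 0"

```text
time: 11.55
tool_pos: [0.5919, -0.3203, 0.0863]
tool_rot: [-3.141, -0.0, 1.259]
contact_force: [0.0, 0.1, -1.1]
opening: 0.054
```

Call:
step_arm --pt "0.5 0 0 -0.04 0" --pt "0.5 0 0 0 0"

```text
time: 11.75
tool_pos: [0.592, -0.3204, 0.0859]
tool_rot: [3.141, 0.0, 1.259]
contact_force: [-1.0, -0.3, 1.5]
opening: 0.054
```

Contact came at exactly the expected land height: TCP is 0.0859, so the underside is at about 0.054. Opening to a loose cage so the nut is free to fall, then a check.

Call:
step_arm --pt "0.62 0 0 0 0" --pt "0.62 0 0 0 0" --pt "0.62 0 0 0 0" --squeeze 20

```text
time: 12.05
tool_pos: [0.592, -0.3205, 0.0855]
tool_rot: [3.141, 0.0, 1.259]
contact_force: [0.1, -1.0, 1.0]
opening: 0.0568
```

```bash
python3 look.py wrist w6; cat > nz.py <<'E'
import sys
from h import *
c=load(sys.argv[1]);P=cloud(c);D=c["range_z"]
r=np.hypot(P[...,0]-.5913,P[...,1]+.319)
m=(P[...,2]>.06)&(P[...,2]<.097)&(D>0)&(r<.026)&(r>.0155)
z=P[m][:,2]*1000;print(m.sum(),"nut top pct",np.percentile(z,[10,25,50,75,90]).round(1))
# tilt
m&=abs(P[...,2]*1000-np.median(z))<4
A=np.c_[P[m][:,:2]-[.5913,-.319],np.ones(m.sum())];s=np.linalg.lstsq(A,P[m][:,2],rcond=None)[0];print("tilt",s[:2].round(3),"z at axis",s[2].round(4))
cv2.imwrite(f"pics/{sys.argv[1]}c.png",cv2.resize(c["pixels"][150:350,220:420],None,fx=3,fy=3,interpolation=cv2.INTER_CUBIC))
E
python3 nz.py w6
```

```text
{'time': 12.1, 'qpos': [-0.6099, 0.7532, 1.2633, 0.0, 1.1248, -0.2979], 'tool_pos': [0.592, -0.3204, 0.0855], 'tool_rot': [3.1413, 0.0, 1.2588], 'contact_force': [0.6555, 0.7498, 0.6374], 'torque': [-0.1212, 0.0401, -0.0405], 'opening': 0.0571}
4455 nut top pct [89.1 89.5 89.9 90.3 90.7]
tilt [-0.002 -0.001] z at axis 0.09
```

View pics/w6c.png

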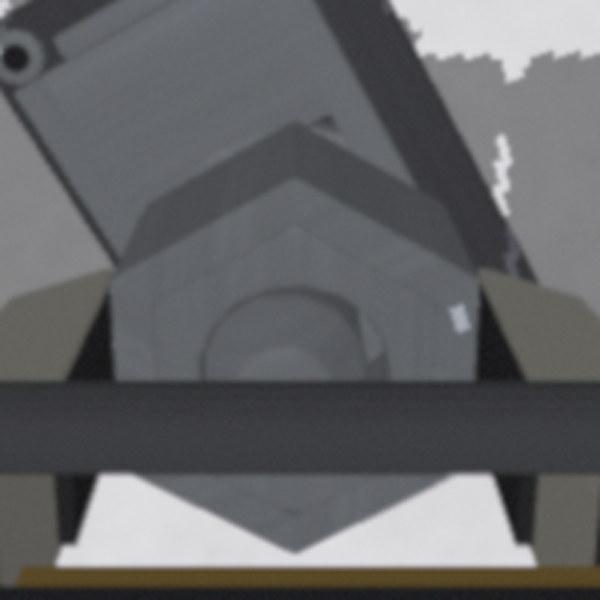

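The nut sits level on the lands: top reads 0.090, and the camera reads 1 mm low, as it did on the bench. Turning backward in stages now.

Call:
step_arm --pt "0.62 -0.02 0.05 0 0" --pt "0.62 0 0 0 0.6" --pt "0.62 0 0 0 0.6" --pt "0.62 0 0 0 0.6" --pt "0.62 0 0 0 0.6" --pt "0.62 0 0 0 0.6" --pt "0.62 0 0 0 0.6" --pt "0.62 0 0 0 0.6" --pt "0.62 0 0 0 0.6"

```text
time: 13.0
tool_pos: [0.5914, -0.319, 0.0855]
tool_rot: [3.141, -0.0, 1.645]
contact_force: [-0.1, -0.3, 0.6]
opening: 0.057
```

```bash
python3 look.py wrist w7; python3 nz.py w7
```

```text
{'time': 13.05, 'qpos': [-0.6087, 0.7514, 1.2672, 0.0001, 1.123, -0.685], 'tool_pos': [0.5914, -0.319, 0.0855], 'tool_rot': [3.1415, -0.0, 1.6471], 'contact_force': [-0.5517, -0.901, 0.0951], 'torque': [-0.0808, -0.0051, 0.032], 'opening': 0.057}
4473 nut top pct [89.2 89.6 90.  90.4 90.7]
tilt [-0.001 -0.002] z at axis 0.09
```

View pics/w7c.png

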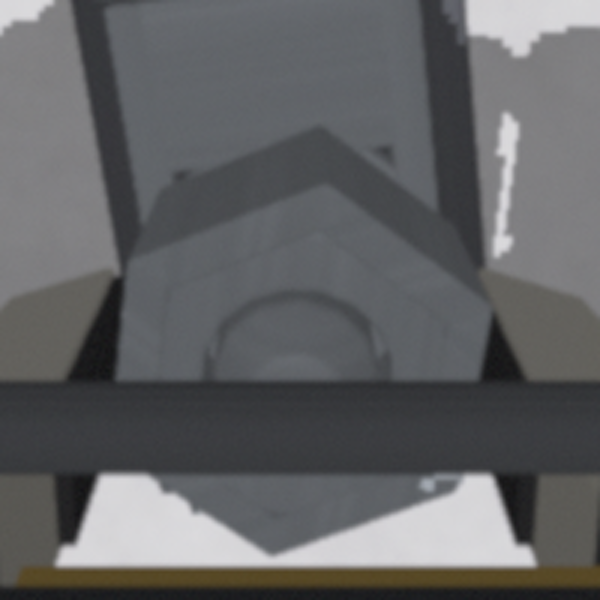

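The cage drives the nut with about 10° of lag, and it is still on the lands. Continuing.

Call:
step_arm --pt "0.62 0 0 0 0.6" --pt "0.62 0 0 0 0.6" --pt "0.62 0 0 0 0.6" --pt "0.62 0 0 0 0.6" --pt "0.62 0 0 0 0.6" --pt "0.62 0 0 0 0.6" --pt "0.62 0 0 0 0.6" --pt "0.62 0 0 0 0.6" --pt "0.62 0 0 0 0.6" --pt "0.62 0 0 0 0.6" --pt "0.62 0 0 0 0.6" --pt "0.62 0 0 0 0.6"

```text
time: 14.25
tool_pos: [0.5914, -0.3191, 0.0854]
tool_rot: [3.141, 0.0, 2.22]
contact_force: [-0.5, 0.2, 1.0]
opening: 0.0569
```

```bash
python3 look.py wrist w8; python3 nz.py w8
```

```text
{'time': 14.3, 'qpos': [-0.6087, 0.7514, 1.2671, 0.0001, 1.123, -1.2601], 'tool_pos': [0.5914, -0.3191, 0.0855], 'tool_rot': [3.1415, -0.0, 2.2222], 'contact_force': [0.1131, -0.2879, -0.7562], 'torque': [-0.0234, -0.038, -0.0543], 'opening': 0.0571}
4498 nut top pct [89.2 89.5 89.9 90.4 90.7]
tilt [ 0.003 -0.003] z at axis 0.09
```

Call:
step_arm --pt "0.62 0 0 0 0.5" --pt "0.62 0 0 0 0.5" --pt "0.62 0 0 0 0.5" --pt "0.62 0 0 0 0.5" --pt "0.62 0 0 0 0.5" --pt "0.62 0 0 0 0.3" --pt "0.62 0 0 0 0"

```text
time: 15.0
tool_pos: [0.5914, -0.3191, 0.0855]
tool_rot: [3.141, -0.0, 2.442]
contact_force: [0.8, 0.3, 0.3]
opening: 0.0572
```

```bash
python3 look.py wrist w9; python3 nz.py w9
```

```text
{'time': 15.05, 'qpos': [-0.6087, 0.7514, 1.267, 0.0002, 1.1231, -1.4795], 'tool_pos': [0.5914, -0.3191, 0.0855], 'tool_rot': [3.1414, 0.0, 2.4415], 'contact_force': [0.397, 0.8957, -0.5525], 'torque': [-0.0512, -0.0984, -0.0434], 'opening': 0.0569}
3739 nut top pct [81.2 81.6 82.  82.4 82.8]
tilt [ 0.006 -0.001] z at axis 0.082
```

The nut dropped 8 mm: top reads 0.082, so the underside is at about 46 mm, as expected. I'll back the jaws off a little, lower the cage with it, then turn forward.

Call:
step_arm --pt "0.62 0 0 0 -1" --pt "0.62 0 0 0 -1" --pt "0.62 0 0 -0.18 0" --pt "0.62 0 0 -0.18 0" --pt "0.62 0 0 -0.18 0" --pt "0.62 0 0 0 -0.8" --pt "0.62 0 0 0 -0.8" --pt "0.62 0 0 0 -0.8" --pt "0.62 0 0 0 -0.8" --pt "0.62 0 0 0 -0.8" --pt "0.62 0 0 0 -0.8" --pt "0.62 0 0 0 -0.8"

```text
time: 16.25
tool_pos: [0.5912, -0.319, 0.0714]
tool_rot: [-3.141, -0.001, 1.833]
contact_force: [1.5, -0.3, -0.3]
opening: 0.057
```

```bash
python3 look.py wrist w10; python3 nz.py w10
```

```text
{'time': 16.3, 'qpos': [-0.6088, 0.767, 1.2786, 0.0001, 1.0966, -0.8679], 'tool_pos': [0.5913, -0.319, 0.0714], 'tool_rot': [-3.1412, -0.0005, 1.8299], 'contact_force': [-0.0031, -0.3244, 0.3076], 'torque': [-0.0245, 0.0225, -0.0146], 'opening': 0.0568}
4826 nut top pct [79.2 79.7 80.1 80.6 81. ]
tilt [-0.018  0.008] z at axis 0.0801
```

View pics/w10c.png

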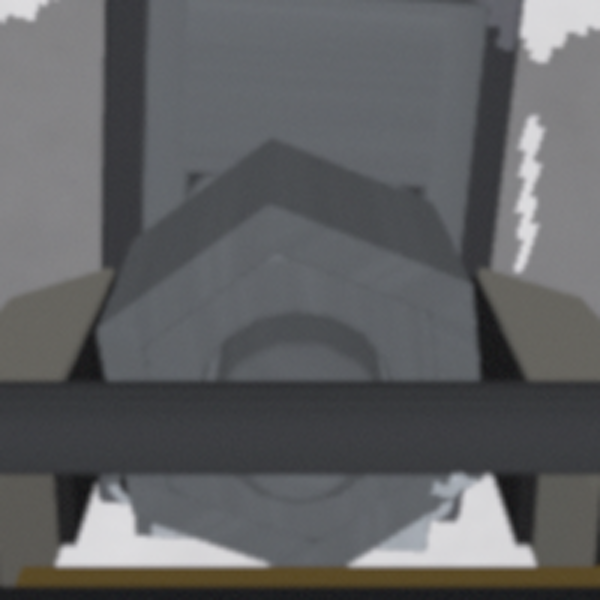

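The nut is driving clockwise and descending, with its underside at about 44 mm. Continuing.

Call:
step_arm --pt "0.62 0 0 0 -0.8" --pt "0.62 0 0 0 -0.8" --pt "0.62 0 0 0 -0.8" --pt "0.62 0 0 0 -0.8" --pt "0.62 0 0 0 -0.8" --pt "0.62 0 0 0 -0.8" --pt "0.62 0 0 0 -0.8" --pt "0.62 0 0 0 -0.8" --pt "0.62 0 0 0 -0.8" --pt "0.62 0 0 0 -0.8"

```text
time: 17.3
tool_pos: [0.5913, -0.3191, 0.0715]
tool_rot: [-3.141, -0.0, 1.194]
contact_force: [0.9, -0.1, -0.6]
opening: 0.0568
```

```bash
python3 look.py wrist w11; python3 nz.py w11
```

```text
{'time': 17.35, 'qpos': [-0.6088, 0.7668, 1.2785, 0.0, 1.0967, -0.229], 'tool_pos': [0.5913, -0.3191, 0.0716], 'tool_rot': [-3.1412, -0.0001, 1.191], 'contact_force': [-0.5259, 0.2778, -0.2488], 'torque': [-0.1022, 0.0455, -0.0187], 'opening': 0.0565}
4631 nut top pct [77.  77.5 77.9 78.3 78.7]
tilt [-0.001 -0.002] z at axis 0.0779
```

Call:
step_arm --pt "0.62 0 0 0 -0.8" --pt "0.62 0 0 0 -0.8" --pt "0.62 0 0 0 -0.8" --pt "0.62 0 0 0 -0.8" --pt "0.62 0 0 0 -0.8" --pt "0.62 0 0 0 -0.8" --pt "0.62 0 0 0 -0.8" --pt "0.62 0 0 0 -0.8" --pt "0.62 0 0 0 -0.8" --pt "0.62 0 0 0 -0.8" --pt "0.62 0 0 0 0"

```text
time: 18.45
tool_pos: [0.591, -0.3186, 0.0712]
tool_rot: [-3.14, 0.001, 0.557]
contact_force: [0.1, 0.6, 0.3]
opening: 0.0571
```

```bash
python3 look.py wrist w12; python3 nz.py w12
```

```text
{'time': 18.5, 'qpos': [-0.6086, 0.7669, 1.2789, 0.0001, 1.0973, 0.404], 'tool_pos': [0.5911, -0.3187, 0.0714], 'tool_rot': [-3.1402, 0.0005, 0.5581], 'contact_force': [-0.6686, 0.6878, -1.0082], 'torque': [0.1127, 0.2296, 0.0093], 'opening': 0.057}
4315 nut top pct [76.3 76.7 77.1 77.5 77.8]
tilt [-0.001 -0.001] z at axis 0.0771
```

View pics/w12c.png

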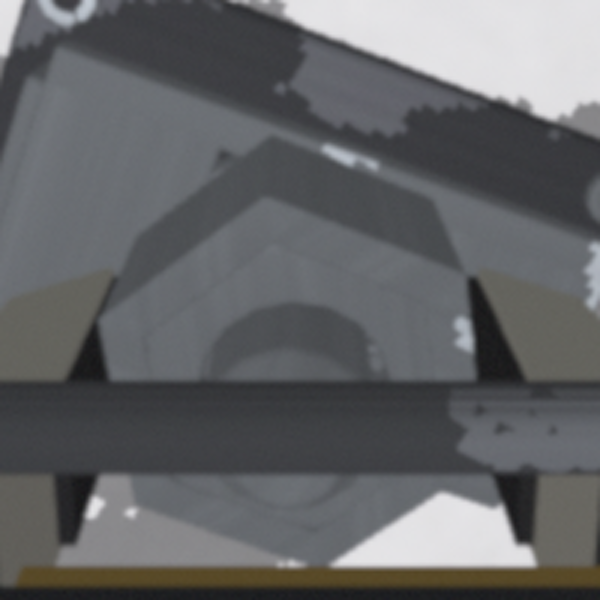

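Play is taken up, and the underside is at about 41 mm with the spring engaging. Going on more slowly, with torque checks.

Call:
step_arm --pt "0.62 0 0 0 -0.6" --pt "0.62 0 0 0 -0.6" --pt "0.62 0 0 0 -0.6" --pt "0.62 0 0 0 -0.6" --pt "0.62 0 0 0 -0.6" --pt "0.62 0 0 0 -0.6" --pt "0.62 0 0 0 -0.6" --pt "0.62 0 0 0 -0.6" --pt "0.62 0 0 0 0"

```text
time: 19.4
tool_pos: [0.5908, -0.3184, 0.071]
tool_rot: [-3.14, 0.002, 0.173]
contact_force: [-0.6, 2.4, -2.2]
opening: 0.0572
```

```bash
python3 look.py wrist w13; python3 nz.py w13; python3 -c "
from cell import sensors,vision
import numpy as np
print(np.mean([ (vision.read_camera('side'),sensors.observe()['torque'])[1] for _ in range(6)],0).round(3))"
```

```text
{'time': 19.45, 'qpos': [-0.6085, 0.767, 1.279, 0.0002, 1.0977, 0.7882], 'tool_pos': [0.5909, -0.3185, 0.0713], 'tool_rot': [-3.14, 0.0013, 0.174], 'contact_force': [-0.1244, 2.7971, -3.6245], 'torque': [0.3677, 0.3898, 0.0776], 'opening': 0.0567}
4082 nut top pct [74.8 75.2 75.6 76.  76.3]
tilt [-0.005  0.007] z at axis 0.0756
[0.495 0.462 0.05 ]
```

Call:
step_arm --pt "0.62 0 0 0 -0.5" --pt "0.62 0 0 0 -0.5" --pt "0.62 0 0 0 -0.5" --pt "0.62 0 0 0 -0.5" --pt "0.62 0 0 0 -0.5" --pt "0.62 0 0 0 -0.5" --pt "0.62 0 0 0 0"

```text
time: 20.45
tool_pos: [0.5913, -0.3186, 0.0715]
tool_rot: [-3.141, 0.001, -0.069]
contact_force: [-0.7, 4.7, -3.6]
opening: 0.0571
```

```bash
python3 look.py wrist w14; python3 nz.py w14; python3 -c "
from cell import sensors,vision
import numpy as np
print(np.mean([ (vision.read_camera('side'),sensors.observe()['torque'])[1] for _ in range(6)],0).round(3))"
```

```text
{'time': 20.5, 'qpos': [-0.6084, 0.7667, 1.2785, 0.0004, 1.0973, 1.0301], 'tool_pos': [0.5913, -0.3186, 0.0716], 'tool_rot': [-3.1408, 0.0006, -0.0679], 'contact_force': [-1.2283, 4.2898, -4.3768], 'torque': [0.7051, 0.3894, 0.1192], 'opening': 0.0574}
3958 nut top pct [74.  74.3 74.7 75.1 75.5]
tilt [-0.004  0.004] z at axis 0.0748
[0.705 0.362 0.091]
```

Call:
step_arm --pt "0.62 0 0 0 -0.5" --pt "0.62 0 0 0 -0.5" --pt "0.62 0 0 0 -0.5" --pt "0.62 0 0 0 -0.5" --pt "0.62 0 0 0 0"

```text
time: 21.3
tool_pos: [0.5913, -0.3186, 0.0715]
tool_rot: [-3.141, 0.001, -0.229]
contact_force: [0.3, 5.0, -5.0]
opening: 0.0566
```

```bash
python3 look.py wrist w15; python3 nz.py w15; python3 -c "
from cell import sensors,vision
import numpy as np
print(np.mean([ (vision.read_camera('side'),sensors.observe()['torque'])[1] for _ in range(6)],0).round(3))"
```

```text
{'time': 21.35, 'qpos': [-0.6083, 0.7667, 1.2785, 0.0005, 1.0973, 1.1901], 'tool_pos': [0.5914, -0.3186, 0.0716], 'tool_rot': [-3.1409, 0.0006, -0.2278], 'contact_force': [0.1555, 5.3029, -4.4652], 'torque': [0.7652, 0.2784, 0.1173], 'opening': 0.0572}
3875 nut top pct [73.4 73.8 74.2 74.6 74.9]
tilt [-0.002  0.002] z at axis 0.0742
[0.733 0.302 0.114]
```

View pics/w15.png

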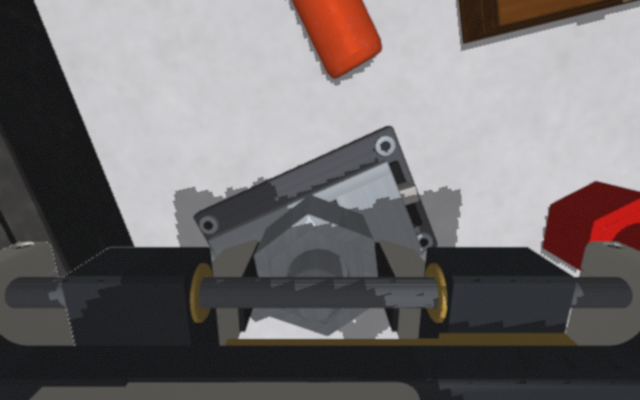

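Call:
step_arm --pt "0.62 0 0 0 -0.4" --pt "0.62 0 0 0 -0.4" --pt "0.62 0 0 0 0"

```text
time: 21.95
tool_pos: [0.5913, -0.3185, 0.0715]
tool_rot: [-3.141, 0.001, -0.292]
contact_force: [0.1, 6.1, -5.2]
opening: 0.0569
```

```bash
python3 look.py wrist w16; python3 nz.py w16; python3 -c "
from cell import sensors,vision
import numpy as np
print(np.mean([ (vision.read_camera('side'),sensors.observe()['torque'])[1] for _ in range(6)],0).round(3))"
```

```text
{'time': 22.0, 'qpos': [-0.6083, 0.7667, 1.2785, 0.0005, 1.0974, 1.254], 'tool_pos': [0.5914, -0.3185, 0.0716], 'tool_rot': [-3.1408, 0.0008, -0.2917], 'contact_force': [0.5304, 5.6462, -5.8733], 'torque': [0.7757, 0.3021, 0.0899], 'opening': 0.0569}
3809 nut top pct [73.1 73.5 73.9 74.3 74.7]
tilt [-0.002  0.002] z at axis 0.0739
[0.788 0.324 0.107]
```

Snug: the underside is at about 37.9 mm and torque is about 0.11 Nm. Letting go and rising straight up.

Call:
step_arm --pt "0.85 0 0 0 0" --pt "0.85 0 0 0 0" --pt "0.85 0 0 0 0" --pt "0.85 0 0 0.4 0" --pt "0.85 0 0 0.8 0" --pt "0.85 0 0 1 0" --pt "0.85 0 0 1 0" --pt "0.85 0 0 1 0" --pt "0.85 0 0 1 0" --pt "0.85 0 0 1 0" --pt "0.85 0 0 0 0" --pt "0.85 0 0 0 0"

```text
time: 23.5
tool_pos: [0.5915, -0.3194, 0.2281]
tool_rot: [3.141, -0.002, -0.293]
contact_force: [-0.7, 0.8, 0.7]
opening: 0.078
```

```bash
python3 look.py wrist w17; python3 nz.py w17; python3 look.py side s17; python3 - <<'E'
from h import *
c=load("w17");P=cloud(c);D=c["range_z"]
m=(P[...,2]>.033)&(P[...,2]<.045)&(D>0)&(np.hypot(P[...,0]-.5913,P[...,1]+.319)<.07)
A=np.c_[P[m][:,:2]-[.5913,-.319],np.ones(m.sum())]
s=np.linalg.lstsq(A,P[m][:,2],rcond=None)[0];print("strap top",s.round(4),m.sum())
t=cv2.imread("pics/s17.png")[150:310,240:440]; cv2.imwrite("pics/s17c.png",cv2.resize(t,None,fx=3.7,fy=3.7,interpolation=cv2.INTER_CUBIC))
E
```

```text
{'time': 23.55, 'qpos': [-0.6089, 0.6326, 1.0899, -0.0002, 1.4194, 1.2552], 'tool_pos': [0.5911, -0.3191, 0.2268], 'tool_rot': [3.1415, 0.0004, -0.2932], 'contact_force': [0.1434, -0.6296, -0.5654], 'torque': [-0.0422, 0.1985, -0.0034], 'opening': 0.0781}
1584 nut top pct [72.9 73.3 73.8 74.2 74.7]
tilt [0.001 0.   ] z at axis 0.0738
{'time': 23.6, 'qpos': [-0.6089, 0.6333, 1.0904, -0.0002, 1.4195, 1.2553], 'tool_pos': [0.5909, -0.319, 0.2261], 'tool_rot': [-3.1413, 0.0016, -0.2933], 'contact_force': [-0.2046, 0.242, 1.1789], 'torque': [0.0297, 0.1405, 0.004], 'opening': 0.0778}
strap top [ 0.0019 -0.0003  0.0369] 3083
```

View pics/w17.png

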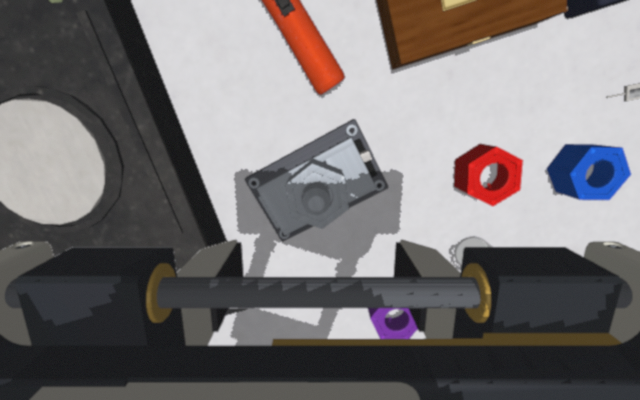

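View pics/s17c.png

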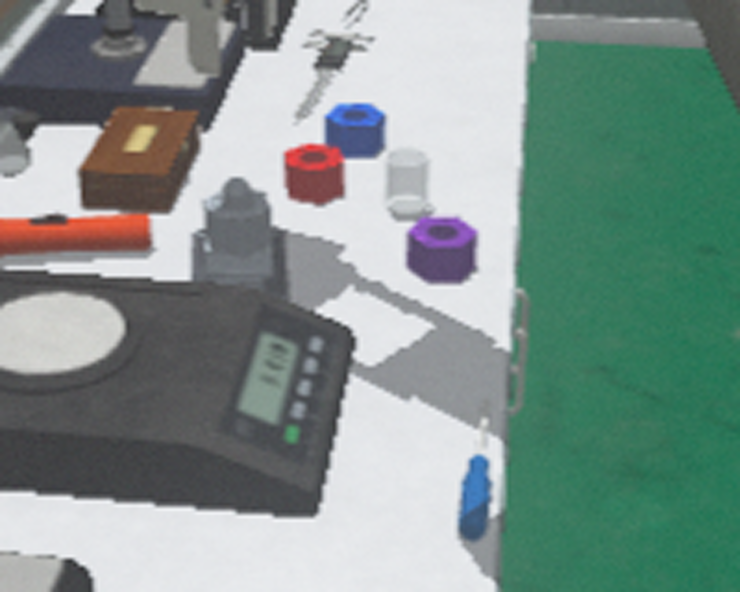

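The nut is clamped: nut top and strap top both put the underside at about 37.9 mm. The neighbours haven't moved, so I'm handing in.

```bash
python3 -c "
from cell import hand_in
print(hand_in())"
```

```text
the job is handed in; nothing more can be done
None
```

The nut is clamped on the stud and I've handed the job in; the clock stood at 23.6 s of the 64.

- **Placing:** I set the steel nut upright on the thread lands. Contact came at the expected height, with the underside at about 54 mm and the nut level, so it did not slip straight in.
- **Backward turn:** I turned it backward in a loose cage of the fingers. It dropped 8 mm into the thread starts, to about 46 mm.
- **Forward turn:** I ran it down clockwise until snug, then opened the fingers and rose straight up.

**Last checks:**
- The nut is level and its underside is at about 37.9 mm. This uses depth readings corrected by the 1 mm low bias seen earlier.
- The strap top independently gives 37.9 mm.
- The last torque reading was about 0.11 Nm, noisy by roughly ±0.03, which is in the snug range.
- In the side view the beaker, screwdriver and coloured nuts look where they were. The tweezers were outside that crop, and the arm never went near them.

The highest force I read was about 7 N, while gripping the nut on the bench. None of the checks disagreed.

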